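# Third hand at the lathe: press a blank on the sprung drive centre

### The arm

A 7-joint arm with a two-finger parallel gripper is mounted at the origin on the work surface. World frame = base frame: x ahead of the robot, y to its left, z up, the work surface at z = 0. Lengths are in m, angles in rad, forces in N, time in s.
With the tool pointing down it reaches from about 0.4 to 0.85 m from the base axis. Payload 10.4 kg.
Tool frame: the origin (TCP) lies where the fingers leave the gripper's body, on its centre line; the fingertips stand 70 mm ahead of it and the grasp point (between the pads) lies r.grip_depth ahead of it (r.grip_depth is the distance from the TCP to the grasp point, in m); z points along the fingers, y is the direction in which the jaws open and shut (so a half turn about z gives the same grasp; the last joint's range is limited). The gripper opens to 87 mm and grips with 3 to 60 N. Pads are 19 mm wide; open, the fingers measure 117 mm over their backs; the gripper's body (75 mm by 190 mm) begins 51 mm behind the grasp point.
Start: joints at [-1.303, 0.332, -0.065, 1.46, 0.022, 1.35, -0.088], TCP at [0.179, 0.599, 0.292] pointing down, gripper open.
Joint ranges: [-2.6, 2.6], [-0.5, 2.12], [-1.47, 1.34], [0.16, 2.42], [-1.27, 4.41], [0.06, 2.06], [-2.6, 2.6]. Speed limits (rad/s): [2.22, 2.22, 2.79, 2.79, 3.14, 3.14, 3.14].

### API

Orientations are given as a unit quaternion [x, y, z, w].
In Python, from bench import monitor, viewer, workorder, nets, r gives the robot as it stands.
- The arm moves only by the tool drive_tool, never from a script. Its argument "plan" is a list of rows, each an object of numbers: "rx", "ry", "rz": the turn, a rotation vector about the tool's x, y, z in units of 360 degrees (1.0 is 360 degrees); "x", "y", "z": the shift along the tool's x, y, z in units of 1000 mm (1.0 is 1000 mm); "fingers": the opening, from 0 (shut) to 1 (fully open). In form: [{"rx": .., "ry": .., "rz": .., "x": .., "y": .., "z": .., "fingers": ..}, ...]. A call has 1 to 12 rows; each row is the pose to reach, as a shift and turn from the pose commanded when the call began, along the tool's axes at that moment, turning the shorter way round; what a row does not reach only later rows make up. A row lasts 1/8 s, in which the tool goes at most 62.5 mm and 10.7 degrees, less where a joint would pass 70% of its speed; a pose out of reach is approached as far as the arm can. A call with a number of a shift or a turn outside -1 to 1 is refused whole. A call with a gripper value outside its range is refused whole. The fingers move at their own pace and stop on an object; "squeeze" is the grip in N (left out, the last holds). Time passes only in rows, so rows that repeat a pose let the fingers close. It gives the time, the measured TCP pose, the force and the opening at its end, in the units of the state.
- monitor.read_state(): the state, without advancing time (a new reading comes with each control period).
- viewer.camera(name): name is "scene" or "top"; returns a dict with "color" (420x560x3 uint8, red, green, blue), "depth" (420x560 float32, m along the optical axis (not along the pixel's ray), 0 where there is no reading), "camera_matrix" (3x3 intrinsics, pixels), "D" ([k1, k2, p1, p2, k3] as OpenCV has them; the pictures are not rectified), "xyz" and "rotation" of the camera in the world. Camera axes: x right, y down, z forward; pixel columns grow to the right and rows downward; lengths in m; the calibration is good to about 2 mm. A picture is of the moment at which its call begins.
- workorder.close_job(): hands the job in, once; it reports no verdict.
Trained networks look in the newest picture that a camera, given by its name, has taken for a name from the list of things; names that differ only in an ending like _2 or _b are one class to them, and where a whole thing is asked for, a point or a joint stands for the part that bears it (a point fixed in the world has none). Each returns a list of dicts, best first, with "confidence" (0 to 1); they miss things now and then, are a little off and sometimes report something else, mostly with a low value. They report only what shows in the picture. A call takes as long as a camera call. They do not tell look-alikes from the thing itself.
- nets.find_in(label, camera): "centre" ([x, y, z] in m, in world coordinates, good to about 4 mm: the middle of the surface that is visible of it).
- nets.regions_of(label, camera): "region" (420x560 bool, what is visible of it).
The state is a dict: "time": time; "joint_positions": joint angles; "joint_vel": joint speeds; "joint_torque": joint torques, N m; "ee_pos": TCP position; "eef_rot": TCP orientation; "ft_force": force on the tool from outside, world axes, zero at the start; "torque": the same for the moment, N m; "width": finger opening in m.
Only numpy, scipy, OpenCV 4.12 (cv2) and the standard library are available. Lean on these libraries where they do the work, as an engineer would, in place of code of your own. Each camera call takes 0.05 s, during which the arm holds its last target.

### The job

Pick up the pale square blank with the red drilled end, bring it in line with the lathe spindle and press its hole squarely onto the pin and flat on the cup of the sprung drive centre, until the red ring has gone into the spindle nose and the nose's rim stands within the green ring (about 8 to 14 N). Never push the spring to the end of its stroke, and leave the other things on the bench alone. Finish while still gripping the blank and holding it there steadily, clear of bed, rest and tailstock, so that your colleague can wind up the tailstock.

Things in the scene. Friction and masses are not known exactly. Their poses are not given: they have to be found in the camera images.
- blank: The work: pale square wooden blank, 44 x 44 mm in section, 150 mm long, 130 to 270 g, lying on the bench between robot and lathe. Origin at the centre of its underside (22 mm below its axis); own y along its length, towards the red drilled end, which starts turned towards the headstock (within 0.4 rad of the lathe's y); z up. Hole about 24 mm across, 20 mm deep.
- blank_hole (a point): Centre of the hole's mouth in the red end face of the blank: 75 mm along the blank's y from its middle, 22 mm above its underside.
- lathe: White bench lathe, fixed, bed along its own y, headstock at +y (robot's left). Origin on the bench under the bed's middle; level, turned at most 0.07 rad from the world's axes. Bed 800 mm long, 114 wide (feet 120), top 85 mm up. Spindle axis: along y at x = 0, 195 mm above the bench. Headstock from y = 210 to 400 mm, 260 high; spindle nose, 34 across, ends at y = 160 mm.
- tail_point (a point): Tip of the drawn-back tailstock's point, on the spindle axis at y = -179 mm of the lathe; the tailstock stands behind it (-y).
- rest_top (a point): Middle of the top edge of the lowered tool rest, 120 mm long along y, at y = -165 mm of the lathe (so from -225 to -105 mm), 143 mm above the bench.
- cup_face (a point): Centre of the flat face of the sprung drive cup (dark steel disc, 40 mm across, 12 thick) that looks towards the tailstock (-y of the lathe); moves with the cup. At rest at y = 114 mm of the lathe, on the spindle axis. A steel pin, 8 mm across, stands 8 mm out of it towards -y and goes into the blank's hole.
- drive_centre (a joint): How far the drive cup is pushed along the lathe's +y into the spindle, in m: 0 at rest, 0.034 at the end of its stroke. Spring: 4 N at 0, plus 400 N per m (8 N at 0.010, 14 N at 0.025). On its 23 mm thick shank the 10 mm next to the nose are red, the next 15 mm green, then steel: the nose's rim stands in the green from 0.010 to 0.025.
- dark_blank: dark wooden square blank, 44 x 44 x 150 mm, no painted end; origin at the centre of its underside; long axis y. Bystander, not to be disturbed.
- turned_leg: dark brown leg, 44 x 44 x 150 mm with a turned waist in the middle; origin at the centre of its underside; long axis y. Bystander.
- bowl: small dark wooden bowl, 120 mm across, 50 mm high, on the robot's right; origin at the centre of its underside. Bystander.
- oil: amber bottle, 64 mm across, 160 mm high, on the robot's right; origin under its centre. Bystander.
- wax: jar with a steel cap, 80 mm across, 60 mm high, on the robot's left; origin under its centre. Bystander.
Mind the look-alikes: they are no part of the job. Leave any purple or turquoise look-alike of the blank alone.

How it is judged:
On the way, in this order (a step that is already met when the one before it is completed fails the run):
1. the blank is gripped and lifted clear of the bench (height (world z) of blank above 0.06 m and contact force between the fingers and blank above 1 N), for 0.1 s.
2. the blank is pressed squarely on the drive centre within the green ring, for a second (value of joint drive_centre between 0.009 and 0.026 m and contact force between blank and lathe between 6 and 17 N and distance between blank_hole and cup_face below 0.01 m and angle between the y axis of blank and the y axis of lathe, either way round below 0.08 rad and contact force between the fingers and blank above 2 N and linear speed of blank below 0.02 m/s and height (world z) of blank above 0.14 m), for 1 s.
At the end, for the whole second after the job is handed in: Blank gripped and still (under 20 mm/s), hole mouth within 10 mm of the cup face's centre (pin in the hole), in line with the spindle within 0.08 rad, its underside above 140 mm, so clear of bed and rest; drive centre pushed in 9 to 26 mm, with 6 to 17 N between blank and lathe (all of step 2); the arm keeps its last pose, push and grip.
It fails at once if the spring is pushed to the end of its stroke (value of joint drive_centre above 0.032 m).
It fails at once if another loose thing on the bench is disturbed (moved over 20 mm) (distance of any of dark_blank, turned_leg, bowl, oil, wax from where it was at the start of the episode above 0.02 m).
It also fails if it takes over 48 s, if anything falls off the work surface, if the arm or the gripper's body presses on something with over 40 N, if the wrist force passes 120 N, or if a joint passes its speed limit or range.

## Working session

There is one attempt and no reset: what is moved stays moved. The work goes in short steps, Python scripts to look and compute and a tool call to move; the robot and the scene stay as the last step left them, time stands still between calls to the robot, and variables do not carry over. Pictures are saved under pics/ and viewed, and the job is handed in when it is done.

Besides the shell and the picture viewer there is one more tool, called after "Call:" as name([rows], argument=value, ...), one row to a line, values as JSON. drive_tool: Moves the arm, as the interface text tells. Its arguments: {"type":"object","properties":{"plan":{"type":"array","items":{"type":"object","properties":{"rx":{"type":"number","minimum":-1,"maximum":1},"ry":{"type":"number","minimum":-1,"maximum":1},"rz":{"type":"number","minimum":-1,"maximum":1},"x":{"type":"number","minimum":-1,"maximum":1},"y":{"type":"number","minimum":-1,"maximum":1},"z":{"type":"number","minimum":-1,"maximum":1},"fingers":{"type":"number"}}}},"squeeze":{"type":"number"}},"required":["plan"]}

```bash
ls; mkdir -p pics; python3 - <<'E'
from bench import monitor, viewer, workorder, nets, r
import cv2,numpy as np
print(r.grip_depth, monitor.read_state())
for n in ("scene","top"):
    c=viewer.camera(n)
    cv2.imwrite(f"pics/{n}0.png",c["color"][:,:,::-1])
    np.savez(f"{n}0.npz",**c)
    print(n,c["camera_matrix"],c["D"],c["xyz"],c["rotation"])
    for l in ["blank","blank_hole","lathe","tail_point","rest_top","cup_face","dark_blank","turned_leg","bowl","oil","wax"]:
        try:
            print(l,[(np.round(d["centre"],3).tolist(),round(d["confidence"],2)) for d in nets.find_in(l,n)])
        except Exception as e: print(l,e)
print(monitor.read_state()["time"])
E
```

```text
pics
0.051 {'time': 0.0, 'joint_positions': array([-1.30259191,  0.33290019, -0.06469574,  1.46092084,  0.02159217,
        1.34990038, -0.08852128]), 'joint_vel': array([-0.0013825 ,  0.00054111,  0.00029147, -0.0014674 , -0.00059458,
       -0.00110553,  0.00152695]), 'joint_torque': array([ 1.90905416e-05, -6.23269272e+01,  2.43314670e-02, -3.89875460e+01,
       -6.13906025e-02,  4.00910480e-02,  1.49965249e-04]), 'ee_pos': array([0.17912266, 0.59848934, 0.29144595]), 'eef_rot': array([ 1.44893570e-01,  9.89446987e-01, -7.12928923e-04, -7.45589715e-05]), 'ft_force': array([ 0.17329974, -0.29984413, -0.39622249]), 'torque': array([-0.01782928, -0.01663889, -0.0098241 ]), 'width': 0.08683883843835916}
scene [[428.71063019   0.         281.81949673]
 [  0.         428.71063019 206.68692512]
 [  0.           0.           1.        ]] [-0.04142409  0.          0.          0.          0.        ] [1.34301603 0.28894996 1.21850336] [ 0.52088551  0.78643713 -0.28016469 -0.17805245]
blank [([0.287, -0.203, 0.047], 0.97), ([0.307, 0.352, 0.045], 0.85), ([0.826, 0.1, 0.044], 0.73), ([0.428,
[... 973 characters left out ...]
59, 0.047], 0.85), ([0.269, -0.208, 0.046], 0.62), ([0.81, 0.101, 0.042], 0.58)]
blank_hole [([0.286, 0.353, 0.047], 0.91), ([0.265, -0.208, 0.045], 0.9), ([0.435, 0.258, 0.041], 0.82), ([0.812, 0.103, 0.046], 0.58)]
lathe [([0.621, 0.03, 0.16], 0.67)]
tail_point [([0.62, 0.03, 0.164], 0.91)]
rest_top [([0.621, 0.029, 0.163], 0.84), ([0.636, 0.124, 0.204], 0.64)]
cup_face [([0.635, 0.122, 0.202], 0.54)]
dark_blank [([0.433, -0.217, 0.045], 0.77)]
turned_leg [([0.449, 0.026, 0.046], 0.92), ([0.622, 0.029, 0.163], 0.6)]
bowl [([0.41, -0.443, 0.025], 0.58), ([0.468, 0.428, 0.062], 0.33)]
oil [([0.462, -0.538, 0.106], 0.97)]
wax [([0.469, 0.427, 0.062], 0.63), ([0.432, -0.218, 0.045], 0.26)]
1.2
```

View pics/scene0.png

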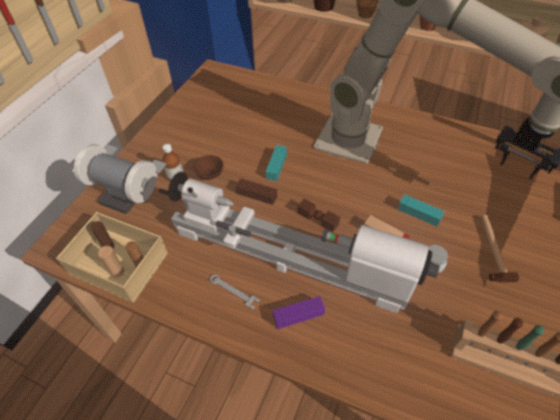

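View pics/top0.png

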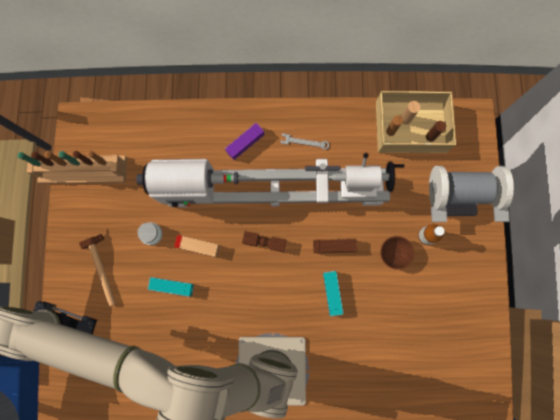

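```bash
cat > h.py <<'E'
import numpy as np,cv2
from scipy.spatial.transform import Rotation as R
def cloud(c):
    K=c["camera_matrix"];D=c["D"];d=c["depth"]
    h,w=d.shape
    u,v=np.meshgrid(np.arange(w),np.arange(h))
    p=cv2.undistortPoints(np.stack([u,v],-1).reshape(-1,1,2).astype(np.float64),K,D).reshape(h,w,2)
    P=np.concatenate([p*d[...,None],d[...,None]],-1)
    rot=np.array(c["rotation"])
    Rm=R.from_quat(rot).as_matrix() if rot.size==4 else rot
    W=P@Rm.T+np.array(c["xyz"])
    W[d==0]=np.nan
    return W
def proj(c,P):
    rot=np.array(c["rotation"]);Rm=R.from_quat(rot).as_matrix() if rot.size==4 else rot
    rv,_=cv2.Rodrigues(Rm.T); t=-Rm.T@np.array(c["xyz"])
    return cv2.projectPoints(np.asarray(P,float).reshape(-1,1,3),rv,t,c["camera_matrix"],c["D"])[0].reshape(-1,2)
E
python3 - <<'E'
from h import *
t=dict(np.load("top0.npz"));s=dict(np.load("scene0.npz"))
def crop(c,x0,y0,x1,y1,k):
    return cv2.resize(c["color"][y0:y1,x0:x1,::-1],None,fx=k,fy=k,interpolation=cv2.INTER_CUBIC)
a=crop(t,150,145,290,265,5);cv2.imwrite("pics/c1.png",a)
b=crop(s,300,190,440,300,5);cv2.imwrite("pics/c2.png",b)
for n,c in (("top",t),("scene",s)):
    W=cloud(c)
    print(n,np.nanpercentile(W[...,2][(np.abs(W[...,2])<.02)],[10,50,90]))
    hsv=cv2.cvtColor(c["color"],cv2.COLOR_RGB2HSV)
    # local points of blank
    m=(np.abs(W[...,0]-.44)<.06)&(W[...,1]>.15)&(W[...,1]<.36)&(W[...,2]>.036)&(W[...,2]<.055)
    ys,xs=np.nonzero(m);print(m.sum(),xs.min(),xs.max(),ys.min(),ys.max(),np.nanmedian(W[m],0))
    rect=cv2.minAreaRect((W[m][:,:2]*1000).astype(np.float32));print(rect)
    np.set_printoptions(precision=3,suppress=True)
E
```

```text
top [-0.00454849  0.00049062  0.00599121]
524 174 217 235 255 [0.43471676 0.2647587  0.04414716]
((434.56927490234375, 266.33538818359375), (150.45555114746094, 44.55433654785156), 76.51853942871094)
scene [-0.005 -0.001  0.003]
362 364 409 215 238 [0.428 0.253 0.043]
((430.7684020996094, 268.03753662109375), (151.2767791748047, 46.529144287109375), 78.68400573730469)
```

View pics/c1.png

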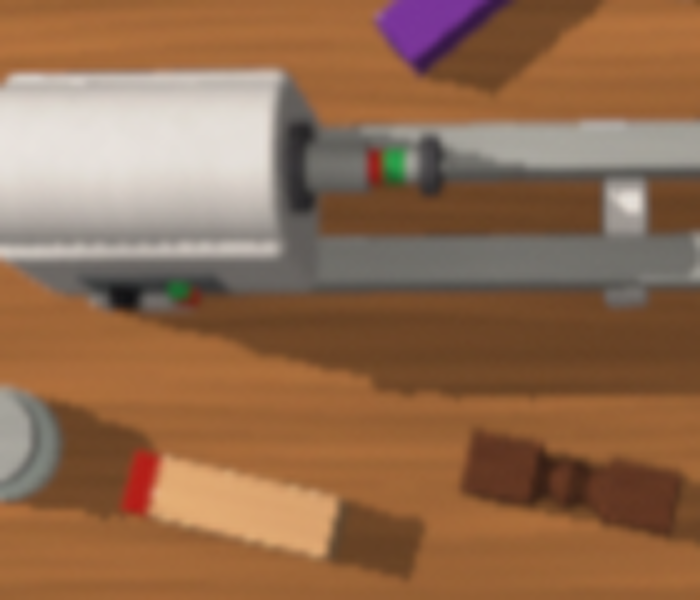

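View pics/c2.png

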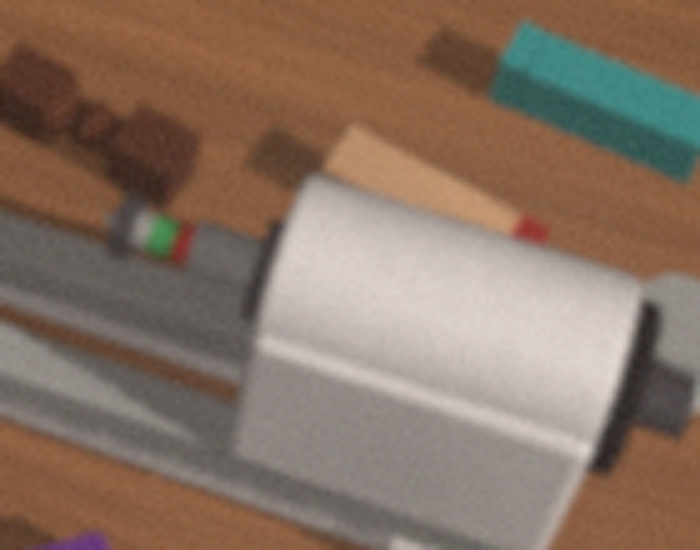

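```bash
python3 - <<'E'
from h import *
np.set_printoptions(precision=4,suppress=True)
t=dict(np.load("top0.npz"));s=dict(np.load("scene0.npz"))
for n,c in (("top",t),("scene",s)):
    W=cloud(c)
    print(n)
    m=(W[...,0]>.48)&(W[...,0]<.8)&(W[...,2]>.077)&(W[...,2]<.093)&(abs(W[...,1])<.5)
    m=cv2.morphologyEx(m.astype(np.uint8),cv2.MORPH_OPEN,np.ones((2,2))).astype(bool)
    P=W[m]; print("bed",len(P),P.min(0),P.max(0),cv2.minAreaRect((P[:,:2]*1000).astype(np.float32)))
    # by y slices: x min and max
    for y in np.arange(-.4,.45,.05):
        q=P[abs(P[:,1]-y)<.02]
        if len(q)>3: print(round(y,2),len(q),np.percentile(q[:,0],[2,98]),q[:,2].mean())
    m=(W[...,0]>.48)&(W[...,0]<.8)&(W[...,2]>.1)&(abs(W[...,1])<.6)
    P=W[m]
    for y in np.arange(-.4,.5,.02):
        q=P[abs(P[:,1]-y)<.01]
        if len(q)>3: print("hi",round(y,2),len(q),np.percentile(q[:,0],[2,50,98]),np.percentile(q[:,2],[50,95]))
E
```

```text
top
bed 2176 [nan nan nan] [nan nan nan] ((634.1429443359375, -155.34857177734375), (104.1816177368164, 709.9552612304688), 16.453535079956055)
-0.4 86 [0.588  0.7826] 0.08636660222224508
-0.35 35 [0.5865 0.6526] 0.08559524237973462
-0.3 32 [0.5863 0.5907] 0.07518734924871051
-0.25 67 [0.5858 0.6848] 0.08339392306175697
-0.2 77 [0.586  0.6878] 0.10211155687579676
-0.15 142 [0.5851 0.6856] 0.08628004834735212
-0.1 207 [0.5851 0.693 ] 0.08398483149855843
-0.05 227 [0.5855 0.6936] 0.08409803567174132
-0.0 212 [0.5846 0.6932] 0.08380298809818847
0.05 210 [0.5846 0.6939] 0.08384941548132635
0.1 207 [0.584  0.6942] 0.08814322836105946
0.15 146 [0.5835 0.6873] 0.09451780228732219
0.2 64 [0.5835 0.6873] 0.0832652151770705
hi -0.4 52 [0.5949 0.6591 0.786 ] [0.2273 0.2452]
hi -0.38 237 [0.5939 0.6359 0.686 ] [0.2173 0.2449]
hi -0.36 87 [0.595  0.6267 0.666 ] [0.2039 0.2302]
hi -0.34 182 [0.5952 0.622  0.6725] [0.2208 0.2338]
hi -0.32 192 [0.595  0.6212 0.6719] [0.2197 0.2331]
hi -0.3 246 [0.5951 0.6345 0.6938] [0.2263 0.2773]
hi -0.28 189 [0.595  0.6206 0.6733] [0.2194 0.2333]
hi -0.26 206 [0.
[... 3092 characters left out ...]
82 [0.6268 0.6478 0.6604] [0.2071 0.2148]
hi 0.2 245 [0.6091 0.6678 0.7003] [0.2221 0.2575]
hi 0.22 417 [0.6076 0.6848 0.7022] [0.2312 0.2595]
hi 0.24 421 [0.6061 0.6846 0.702 ] [0.2297 0.2589]
hi 0.26 431 [0.6073 0.6845 0.7022] [0.2296 0.2585]
hi 0.28 430 [0.6077 0.6851 0.7015] [0.2307 0.2587]
hi 0.3 436 [0.6057 0.6842 0.7012] [0.2316 0.2587]
hi 0.32 446 [0.6063 0.6844 0.7013] [0.2305 0.2594]
hi 0.34 447 [0.6078 0.6856 0.7017] [0.2313 0.2589]
hi 0.36 455 [0.6081 0.6851 0.7014] [0.2305 0.2588]
hi 0.38 450 [0.6069 0.6836 0.7007] [0.2315 0.2586]
hi 0.4 214 [0.609  0.6666 0.6952] [0.231  0.2454]
hi 0.42 102 [0.6271 0.6474 0.6565] [0.2081 0.213 ]
hi 0.44 26 [0.6278 0.6473 0.6568] [0.208  0.2124]
```

```bash
python3 - <<'E'
from h import *
np.set_printoptions(precision=4,suppress=True)
for n,ax in (("top",.6395),("scene",.6415)):
    c=dict(np.load(n+"0.npz"))
    ys=np.arange(.07,.21,.003)
    cam=np.array(c["xyz"]); d=np.array([cam[0]-ax,0,cam[2]-.195]);d/=np.linalg.norm(d)
    P=np.array([[ax,y,.195]+d*.0115 for y in ys])
    p=proj(c,P).astype(np.float32)
    print(n,"px",p[0],p[-1])
    col=cv2.remap(c["color"],p[None,:,0],p[None,:,1],cv2.INTER_LINEAR)[0]
    for y,k in zip(ys,col): print(round(y,3),k, end="; ")
    print()
# blank
t=dict(np.load("top0.npz"))
s=dict(np.load("scene0.npz"))
for n,c in (("top",t),("scene",s)):
    W=cloud(c)
    y0,y1,x0,x1=(230,262,165,225) if n=="top" else (205,250,350,420)
    hs=cv2.cvtColor(c["color"],cv2.COLOR_RGB2HSV)[y0:y1,x0:x1].astype(int)
    w=W[y0:y1,x0:x1]
    red=((hs[...,0]<6)|(hs[...,0]>172))&(hs[...,1]>150)&(hs[...,2]>100)&(w[...,2]>.03)
    print(n,"red",red.sum(),np.median(w[red],0))
# headstock front face y, ends
for n,c in (("top",t),("scene",s)):
    W=cloud(c);P=W.reshape(-1,3)
    q=P[(P[:,2]>.235)&(P[:,0]>.58)&(P[:,0]<.72)&(P[:,1]>.1)]
    print("head y",np.percentile(q[:,1],[0,.5,1,99,99.5,100]))
    q=P[(P[:,2]>.18)&(abs(P[:,0]-.64)<.03)&(P[:,1]>.0)&(P[:,1]<.15)]
    print("cup y",np.sort(q[:,1])[:8])
    q=P[(P[:,2]>.135)&(P[:,2]<.15)&(abs(P[:,0]-.685)<.02)&(P[:,1]>-.3)&(P[:,1]<0)]
    print("rest y",np.percentile(q[:,1],[0,100]), np.median(q[:,0]))
    q=P[(P[:,2]>.18)&(abs(P[:,0]-.64)<.02)&(P[:,1]>-.3)&(P[:,1]<-0.1)]
    print("tail y",np.sort(q[:,1])[-8:])
E
```

```text
top px [247.5934 177.8016] [204.9873 178.0496]
0.07 [108 107 102]; 0.073 [107 105 101]; 0.076 [106 104  99]; 0.079 [105 104  99]; 0.082 [105 103  99]; 0.085 [105 103  99]; 0.088 [105 104  99]; 0.091 [104 102  97]; 0.094 [101  99  95]; 0.097 [100  99  95]; 0.1 [93 91 88]; 0.103 [75 74 72]; 0.106 [69 67 68]; 0.109 [74 71 73]; 0.112 [84 81 81]; 0.115 [105 102 101]; 0.118 [133 132 126]; 0.121 [146 151 139]; 0.124 [128 155 126]; 0.127 [ 79 154  91]; 0.13 [ 45 153  73]; 0.133 [ 44 147  69]; 0.136 [ 59 130  63]; 0.139 [95 96 48]; 0.142 [130  58  34]; 0.145 [144  42  34]; 0.148 [139  58  55]; 0.151 [126  89  86]; 0.154 [118 109 105]; 0.157 [116 114 110]; 0.16 [115 114 109]; 0.163 [115 114 109]; 0.166 [114 113 108]; 0.169 [114 112 108]; 0.172 [114 112 107]; 0.175 [113 112 107]; 0.178 [113 112 107]; 0.181 [113 111 106]; 0.184 [111 109 105]; 0.187 [101 100  96]; 0.19 [81 80 77]; 0.193 [62 60 61]; 0.196 [56 54 56]; 0.199 [60 58 59]; 0.202 [72 69 69]; 0.205 [90 86 84]; 0.208 [115 111 108]; 
scene px [310.9516 230.4905] [356.6742 245.831 ]
0.07 [135  91  62]; 0.073 [136  92  64]; 0.076 [135  91  6
[... 732 characters left out ...]
6 100  97]; 0.187 [95 89 87]; 0.19 [80 74 73]; 0.193 [75 69 65]; 0.196 [96 89 86]; 0.199 [145 137 132]; 0.202 [187 177 171]; 0.205 [205 194 188]; 0.208 [210 198 192]; 
top red 57 [0.449  0.3307 0.0434]
scene red 15 [0.4326 0.3345 0.0421]
head y [0.2    0.201  0.2015 0.3997 0.4018 0.4046]
cup y [0.098  0.0991 0.102  0.1038 0.104  0.1041 0.1042 0.1042]
rest y [-0.2348 -0.1165] 0.6871512719992401
tail y [-0.1981 -0.198  -0.1974 -0.1954 -0.1952 -0.1949 -0.192  -0.192 ]
head y [0.1998 0.2016 0.2026 0.4012 0.4027 0.4053]
cup y [0.0971 0.0976 0.0983 0.1003 0.1018 0.1044 0.1044 0.1045]
rest y [-0.2988 -0.1137] 0.686819644412648
tail y [-0.1982 -0.1979 -0.1974 -0.196  -0.1949 -0.1929 -0.1914 -0.1899]
```

```bash
cat >> h.py <<'E'
def rel(s,pos,yaw):
    """yaw: world angle (deg) of tool y axis, tool pointing down"""
    R0=R.from_quat(s["eef_rot"])
    a=np.radians(yaw); y=np.array([np.cos(a),np.sin(a),0]);z=np.array([0,0,-1.]);x=np.cross(y,z)
    R1=R.from_matrix(np.stack([x,y,z],1))
    d=R0.inv().apply(np.array(pos)-s["ee_pos"])
    rv=(R0.inv()*R1).as_rotvec()/(2*np.pi)
    return np.round(d,4),np.round(rv,4)
def cur(s):
    m=R.from_quat(s["eef_rot"]).as_matrix()
    print("t",round(s["time"],2),"pos",np.round(s["ee_pos"],4),"yaw_y",round(np.degrees(np.arctan2(m[1,1],m[0,1])),2),"z",np.round(m[:,2],4),"F",np.round(s["ft_force"],2),"T",np.round(s["torque"],2),"w",round(s["width"],4),"q",np.round(s["joint_positions"],2))
E
python3 - <<'E'
from h import *
from bench import monitor
s=monitor.read_state();cur(s)
print(rel(s,[.434,.267,.2],-13.2))
E
```

```text
t 1.2 pos [0.1792 0.5988 0.2923] yaw_y 73.34 z [ 0.e+00  1.e-04 -1.e+00] F [-0.17 -0.36  0.58] T [-0.01 -0.02  0.03] w 0.087 q [-1.3   0.33 -0.06  1.46  0.02  1.35 -0.09]
(array([-0.3392, -0.2448,  0.0922]), array([ 0.    , -0.    ,  0.2404]))
```

The pale blank is at top px (197,245), with its red end at (178,241). The look-alikes are turquoise at (171,288) and (333,294), purple at (245,141), and the dark blank at (335,246). Only the first is pale with a red end, and the enlarged crop c1 confirms it. I'm moving above it now.

Call:
drive_tool([
  {"x": -0.339,"y": -0.245,"z": 0.092,"rz": 0.2404,"fingers": 1},
  {"x": -0.339,"y": -0.245,"z": 0.092,"rz": 0.2404,"fingers": 1},
  {"x": -0.339,"y": -0.245,"z": 0.092,"rz": 0.2404,"fingers": 1},
  {"x": -0.339,"y": -0.245,"z": 0.092,"rz": 0.2404,"fingers": 1},
  {"x": -0.339,"y": -0.245,"z": 0.092,"rz": 0.2404,"fingers": 1},
  {"x": -0.339,"y": -0.245,"z": 0.092,"rz": 0.2404,"fingers": 1},
  {"x": -0.339,"y": -0.245,"z": 0.092,"rz": 0.2404,"fingers": 1},
  {"x": -0.339,"y": -0.245,"z": 0.092,"rz": 0.2404,"fingers": 1},
  {"x": -0.339,"y": -0.245,"z": 0.092,"rz": 0.2404,"fingers": 1},
  {"x": -0.339,"y": -0.245,"z": 0.092,"rz": 0.2404,"fingers": 1},
  {"x": -0.339,"y": -0.245,"z": 0.092,"rz": 0.2404,"fingers": 1},
  {"x": -0.339,"y": -0.245,"z": 0.092,"rz": 0.2404,"fingers": 1},
])

```text
validation failed for argument at $.pl...
```

```bash
python3 - <<'E'
from h import *
from bench import monitor
s=monitor.read_state();cur(s)
print(rel(s,[.434,.267,.076],-13.2))
E
```

```text
t 1.2 pos [0.1792 0.5988 0.2923] yaw_y 73.34 z [ 0.e+00  1.e-04 -1.e+00] F [-0.17 -0.36  0.58] T [-0.01 -0.02  0.03] w 0.087 q [-1.3   0.33 -0.06  1.46  0.02  1.35 -0.09]
(array([-0.3392, -0.2448,  0.2162]), array([ 0.    , -0.    ,  0.2404]))
```

Call:
drive_tool([
  {"rx": 0.0,"ry": 0.0,"rz": 0.24,"x": -0.339,"y": -0.245,"z": 0.092,"fingers": 1.0},
  {"rx": 0.0,"ry": 0.0,"rz": 0.24,"x": -0.339,"y": -0.245,"z": 0.092,"fingers": 1.0},
])

```text
time: 1.45
ee_pos: [0.2541, 0.5008, 0.265]
eef_rot: [0.329, 0.944, 0.0, 0.0]
ft_force: [1.7, 0.4, 0.4]
width: 0.0869
```

```bash
python3 - <<'E'
from h import *
from bench import monitor
s=monitor.read_state();cur(s)
print(rel(s,[.434,.267,.2],-13.2))
E
```

```text
t 1.45 pos [0.2541 0.5008 0.265 ] yaw_y 51.57 z [ 2.e-04  4.e-04 -1.e+00] F [1.66 0.45 0.42] T [-0.06 -0.09  0.02] w 0.0869 q [-1.21  0.21  0.03  1.67 -0.01  1.26 -0.28]
(array([-0.2863, -0.0714,  0.0649]), array([ 0.000e+00, -1.000e-04,  1.799e-01]))
```

Call:
drive_tool([
  {"rx": 0.0,"ry": 0.0,"rz": 0.18,"x": -0.286,"y": -0.071,"z": 0.065,"fingers": 1.0},
  {"rx": 0.0,"ry": 0.0,"rz": 0.18,"x": -0.286,"y": -0.071,"z": 0.065,"fingers": 1.0},
  {"rx": 0.0,"ry": 0.0,"rz": 0.18,"x": -0.286,"y": -0.071,"z": 0.065,"fingers": 1.0},
  {"rx": 0.0,"ry": 0.0,"rz": 0.18,"x": -0.286,"y": -0.071,"z": 0.065,"fingers": 1.0},
  {"rx": 0.0,"ry": 0.0,"rz": 0.18,"x": -0.286,"y": -0.071,"z": 0.065,"fingers": 1.0},
  {"rx": 0.0,"ry": 0.0,"rz": 0.18,"x": -0.286,"y": -0.071,"z": 0.065,"fingers": 1.0},
  {"rx": 0.0,"ry": 0.0,"rz": 0.18,"x": -0.286,"y": -0.071,"z": 0.065,"fingers": 1.0},
  {"rx": 0.0,"ry": 0.0,"rz": 0.18,"x": -0.286,"y": -0.071,"z": 0.065,"fingers": 1.0},
  {"rx": 0.0,"ry": 0.0,"rz": 0.18,"x": -0.286,"y": -0.071,"z": 0.065,"fingers": 1.0},
])

```text
time: 2.58
ee_pos: [0.4342, 0.2701, 0.2005]
eef_rot: [0.781, 0.624, 0.0, -0.0]
ft_force: [0.5, 0.1, -0.3]
width: 0.0872
```

```bash
python3 - <<'E'
from h import *
from bench import monitor,viewer
s=monitor.read_state();cur(s)
print(rel(s,[.434,.267,.076],-13.2))
a=[viewer.camera(n)["color"][:,:,::-1] for n in ("top","scene")]
cv2.imwrite("pics/hover.png",np.hstack([cv2.resize(a[0][180:320,100:300],None,fx=2,fy=2.),cv2.resize(a[1][140:280,300:500],None,fx=2,fy=2)]))
E
```

```text
t 2.58 pos [0.4342 0.2701 0.2005] yaw_y -12.73 z [ 1.e-04  4.e-04 -1.e+00] F [ 0.46  0.06 -0.29] T [-0.09  0.04 -0.03] w 0.0872 q [-0.94  0.15  0.33  1.89 -0.06  1.11 -0.82]
(array([-0.0031,  0.0005,  0.1245]), array([ 0.    , -0.0001,  0.0013]))
```

View pics/hover.png

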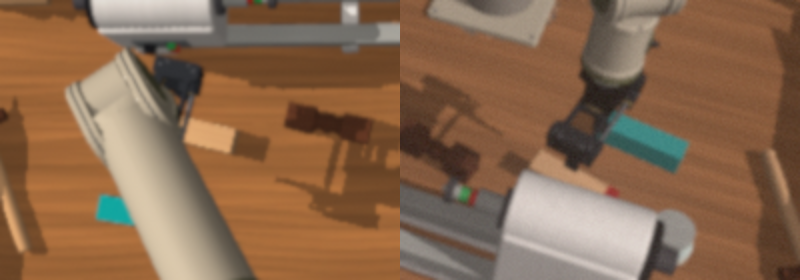

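The picture shows the hand above the pale blank, with the jaws across it (left panel about (195,100); right panel fingers at (575,150)). Descending.

Call:
drive_tool([
  {"rx": 0.0,"ry": 0.0,"rz": 0.001,"x": -0.003,"y": 0.0,"z": 0.05,"fingers": 1.0},
  {"rx": 0.0,"ry": 0.0,"rz": 0.001,"x": -0.003,"y": 0.0,"z": 0.09,"fingers": 1.0},
  {"rx": 0.0,"ry": 0.0,"rz": 0.001,"x": -0.003,"y": 0.0,"z": 0.115,"fingers": 1.0},
  {"rx": 0.0,"ry": 0.0,"rz": 0.001,"x": -0.003,"y": 0.0,"z": 0.124,"fingers": 1.0},
  {"rx": 0.0,"ry": 0.0,"rz": 0.001,"x": -0.003,"y": 0.0,"z": 0.124,"fingers": 1.0},
  {"rx": 0.0,"ry": 0.0,"rz": 0.001,"x": -0.003,"y": 0.0,"z": 0.124,"fingers": 1.0},
])

```text
time: 3.42
ee_pos: [0.4345, 0.267, 0.0775]
eef_rot: [0.784, 0.62, 0.001, -0.0]
ft_force: [-0.4, -0.2, -0.7]
width: 0.0872
```

```bash
python3 - <<'E'
from h import *
from bench import monitor,viewer
s=monitor.read_state();cur(s)
print(rel(s,[.434,.267,.076],-13.2))
E
```

```text
t 3.42 pos [0.4345 0.267  0.0775] yaw_y -13.3 z [ 0.0014  0.0013 -1.    ] F [-0.38 -0.16 -0.65] T [-0.11  0.06 -0.02] w 0.0872 q [-0.91  0.33  0.31  1.99 -0.13  0.84 -0.76]
(array([-0.0001, -0.0005,  0.0015]), array([ 0.0002, -0.0003, -0.0003]))
```

No contact force, and the height is right. Closing at 45 N.

Call:
drive_tool([
  {"rx": 0.0,"ry": 0.0,"rz": 0.0,"x": 0.0,"y": 0.0,"z": 0.001,"fingers": 0.0},
  {"rx": 0.0,"ry": 0.0,"rz": 0.0,"x": 0.0,"y": 0.0,"z": 0.001,"fingers": 0.0},
  {"rx": 0.0,"ry": 0.0,"rz": 0.0,"x": 0.0,"y": 0.0,"z": 0.001,"fingers": 0.0},
  {"rx": 0.0,"ry": 0.0,"rz": 0.0,"x": 0.0,"y": 0.0,"z": 0.001,"fingers": 0.0},
  {"rx": 0.0,"ry": 0.0,"rz": 0.0,"x": 0.0,"y": 0.0,"z": 0.001,"fingers": 0.0},
  {"rx": 0.0,"ry": 0.0,"rz": 0.0,"x": 0.0,"y": 0.0,"z": 0.001,"fingers": 0.0},
], squeeze=45)

```text
time: 4.18
ee_pos: [0.4337, 0.2666, 0.0754]
eef_rot: [0.784, 0.62, -0.0, -0.0]
ft_force: [-0.6, 0.5, 1.6]
width: 0.0437
```

```bash
python3 - <<'E'
from h import *
from bench import monitor,viewer
s=monitor.read_state();cur(s)
E
```

```text
t 4.17 pos [0.4337 0.2666 0.0754] yaw_y -13.3 z [-3.e-04  1.e-04 -1.e+00] F [-0.59  0.46  1.57] T [-0.09  0.37 -0.04] w 0.0437 q [-0.91  0.33  0.31  1.99 -0.13  0.84 -0.76]
```

Call:
drive_tool([
  {"rx": 0.0,"ry": 0.0,"rz": 0.0,"x": 0.0,"y": 0.0,"z": -0.03,"fingers": 0.0},
  {"rx": 0.0,"ry": 0.0,"rz": 0.0,"x": 0.0,"y": 0.0,"z": -0.07,"fingers": 0.0},
  {"rx": 0.0,"ry": 0.0,"rz": 0.0,"x": 0.0,"y": 0.0,"z": -0.12,"fingers": 0.0},
  {"rx": 0.0,"ry": 0.0,"rz": 0.0,"x": 0.0,"y": 0.0,"z": -0.16,"fingers": 0.0},
  {"rx": 0.0,"ry": 0.0,"rz": 0.0,"x": 0.0,"y": 0.0,"z": -0.175,"fingers": 0.0},
  {"rx": 0.0,"ry": 0.0,"rz": 0.0,"x": 0.0,"y": 0.0,"z": -0.175,"fingers": 0.0},
  {"rx": 0.0,"ry": 0.0,"rz": 0.0,"x": 0.0,"y": 0.0,"z": -0.175,"fingers": 0.0},
])

```text
time: 5.05
ee_pos: [0.4332, 0.2661, 0.2485]
eef_rot: [0.784, 0.62, -0.001, 0.0]
ft_force: [-0.2, -0.6, -2.0]
width: 0.0433
```

```bash
python3 - <<'E'
from h import *
from bench import monitor,viewer
s=monitor.read_state();cur(s)
print(rel(s,[.434,-0.015,.2485],0.4), rel(s,[.64,-0.015,.2485],0.4))
E
```

```text
t 5.05 pos [0.4332 0.2661 0.2485] yaw_y -13.3 z [-0.0021 -0.0018 -1.    ] F [-0.16 -0.55 -1.96] T [-0.09  0.03  0.04] w 0.0433 q [-0.96  0.1   0.34  1.84 -0.04  1.21 -0.84]
(array([-0.2734,  0.0654,  0.0005]), array([-0.0003,  0.0003, -0.0381])) (array([-2.260e-01,  2.659e-01,  1.000e-04]), array([-0.0003,  0.0003, -0.0381]))
```

Call:
drive_tool([
  {"rx": 0.0,"ry": 0.0,"rz": -0.038,"x": -0.273,"y": 0.065,"z": 0.0,"fingers": 0.0},
  {"rx": 0.0,"ry": 0.0,"rz": -0.038,"x": -0.273,"y": 0.065,"z": 0.0,"fingers": 0.0},
  {"rx": 0.0,"ry": 0.0,"rz": -0.038,"x": -0.273,"y": 0.065,"z": 0.0,"fingers": 0.0},
  {"rx": 0.0,"ry": 0.0,"rz": -0.038,"x": -0.273,"y": 0.065,"z": 0.0,"fingers": 0.0},
  {"rx": 0.0,"ry": 0.0,"rz": -0.038,"x": -0.273,"y": 0.065,"z": 0.0,"fingers": 0.0},
  {"rx": 0.0,"ry": 0.0,"rz": -0.038,"x": -0.264,"y": 0.105,"z": 0.0,"fingers": 0.0},
  {"rx": 0.0,"ry": 0.0,"rz": -0.038,"x": -0.252,"y": 0.155,"z": 0.0,"fingers": 0.0},
  {"rx": 0.0,"ry": 0.0,"rz": -0.038,"x": -0.24,"y": 0.205,"z": 0.0,"fingers": 0.0},
  {"rx": 0.0,"ry": 0.0,"rz": -0.038,"x": -0.231,"y": 0.245,"z": 0.0,"fingers": 0.0},
  {"rx": 0.0,"ry": 0.0,"rz": -0.038,"x": -0.226,"y": 0.266,"z": 0.0,"fingers": 0.0},
  {"rx": 0.0,"ry": 0.0,"rz": -0.038,"x": -0.226,"y": 0.266,"z": 0.0,"fingers": 0.0},
  {"rx": 0.0,"ry": 0.0,"rz": -0.038,"x": -0.226,"y": 0.266,"z": 0.0,"fingers": 0.0},
])

```text
time: 6.55
ee_pos: [0.6399, -0.015, 0.2491]
eef_rot: [0.705, 0.709, -0.001, -0.001]
ft_force: [0.2, 0.4, -1.3]
width: 0.0438
```

```bash
python3 - <<'E'
from h import *
from bench import monitor,viewer
s=monitor.read_state();cur(s)
print(rel(s,[.64,-0.015,.2485],0.4))
a=[]
for n in ("top","scene"):
    c=viewer.camera(n); np.savez(n+"1.npz",**c)
    W=cloud(c); a.append(c["color"][:,:,::-1])
    hs=cv2.cvtColor(c["color"],cv2.COLOR_RGB2HSV).astype(int)
    m=(abs(W[...,0]-.64)<.06)&(abs(W[...,1]+.01)<.1)&(W[...,2]>.17)&(W[...,2]<.23)
    pale=m&(hs[...,2]>120)&(hs[...,1]>50)
    p=W[pale];print(n,pale.sum(),p.min(0),p.max(0),np.median(p,0))
cv2.imwrite("pics/al.png",np.hstack([cv2.resize(a[0][130:230,180:330],None,fx=2.6,fy=2.6),cv2.resize(a[1][170:270,230:380],None,fx=2.6,fy=2.6)]))
E
```

```text
t 6.55 pos [ 0.6399 -0.015   0.2491] yaw_y 0.34 z [-2.1e-03 -4.0e-04 -1.0e+00] F [ 0.15  0.43 -1.28] T [-0.07  0.02 -0.05] w 0.0438 q [-0.54  0.45  0.66  1.51 -0.28  1.29  0.16]
(array([-0.    ,  0.0001,  0.0006]), array([-0.0003,  0.0001, -0.0002]))
top 169 [ 0.62071373 -0.08868267  0.20852537] [ 0.66307062 -0.05034537  0.22771564] [ 0.64199362 -0.06951332  0.21761494]
scene 383 [ 0.61559977 -0.08977954  0.17504999] [0.66480584 0.06108791 0.22171163] [0.64360412 0.0292811  0.21567604]
```

View pics/al.png

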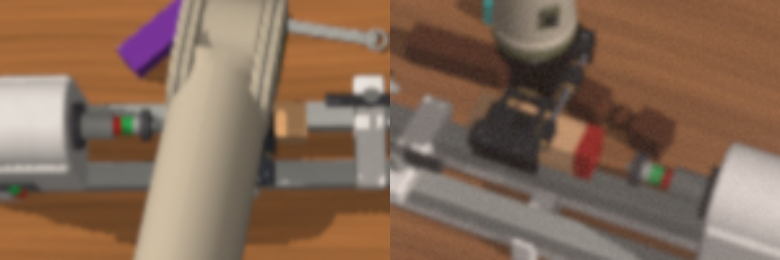

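```bash
python3 - <<'E'
from h import *
np.set_printoptions(precision=4,suppress=True)
for n in ("scene","top"):
    c=dict(np.load(n+"1.npz"));W=cloud(c)
    hs=cv2.cvtColor(c["color"],cv2.COLOR_RGB2HSV).astype(int)
    m=(abs(W[...,0]-.64)<.016)&(abs(W[...,1]+.01)<.085)&(W[...,2]>.205)&(W[...,2]<.229)&(hs[...,1]>50)&(hs[...,2]>110)
    for a,b in ((-.09,-.05),(-.05,.0),(.0,.03),(.03,.05),(.05,.065)):
        q=W[m&(W[...,1]>a)&(W[...,1]<b)]
        if len(q): print(n,a,b,len(q),np.median(q,0))
    m=(abs(W[...,0]-.64)<.04)&(W[...,1]>.0)&(W[...,1]<.09)&(W[...,2]>.165)&(W[...,2]<.229)&(hs[...,1]>120)
    red=m&((hs[...,0]<8)|(hs[...,0]>172))&(hs[...,1]>140)
    q=W[red];print("red",len(q)); 
    if len(q): print(np.percentile(q,[2,50,98],axis=0))
E
```

```text
scene -0.09 -0.05 46 [ 0.6384 -0.0818  0.2169]
scene -0.05 0.0 8 [ 0.6259 -0.0326  0.2172]
scene 0.0 0.03 55 [0.6386 0.0207 0.2166]
scene 0.03 0.05 59 [0.6414 0.0395 0.2166]
scene 0.05 0.065 38 [0.6409 0.0567 0.2158]
red 155
[[0.6187 0.0432 0.1772]
 [0.6469 0.0538 0.2129]
 [0.6627 0.0603 0.2204]]
top -0.09 -0.05 118 [ 0.6411 -0.0695  0.2182]
red 0
```

The blank is level, its axis is at 195 mm, and its red face is at y ≈ 0.060. Both agree with the spindle line. Approaching to just short of the cup.

Call:
drive_tool([
  {"rx": 0.0,"ry": 0.0,"rz": 0.0,"x": 0.015,"y": 0.0,"z": 0.0,"fingers": 0.0},
  {"rx": 0.0,"ry": 0.0,"rz": 0.0,"x": 0.028,"y": 0.0,"z": 0.0,"fingers": 0.0},
  {"rx": 0.0,"ry": 0.0,"rz": 0.0,"x": 0.036,"y": 0.0,"z": 0.0,"fingers": 0.0},
  {"rx": 0.0,"ry": 0.0,"rz": 0.0,"x": 0.036,"y": 0.0,"z": 0.0,"fingers": 0.0},
  {"rx": 0.0,"ry": 0.0,"rz": 0.0,"x": 0.036,"y": 0.0,"z": 0.0,"fingers": 0.0},
])

```text
time: 7.28
ee_pos: [0.6404, 0.0209, 0.2504]
eef_rot: [0.705, 0.709, -0.0, 0.0]
ft_force: [0.1, -0.6, -1.9]
width: 0.0437
```

```bash
python3 - <<'E'
from h import *
from bench import monitor,viewer
s=monitor.read_state();cur(s)
a=[]
for n in ("top","scene"):
    c=viewer.camera(n); np.savez(n+"2.npz",**c); a.append(c["color"][:,:,::-1])
cv2.imwrite("pics/ap.png",np.hstack([cv2.resize(a[0][150:210,190:250],None,fx=6,fy=6,interpolation=2),cv2.resize(a[1][200:260,290:350],None,fx=6,fy=6,interpolation=2)]))
s=monitor.read_state();cur(s)
E
```

```text
t 7.28 pos [0.6404 0.0209 0.2504] yaw_y 0.35 z [ 0.e+00 -3.e-04 -1.e+00] F [ 0.07 -0.58 -1.85] T [-0.11  0.02  0.02] w 0.0437 q [-0.59  0.44  0.65  1.5  -0.27  1.29  0.1 ]
t 7.38 pos [0.6405 0.0206 0.2504] yaw_y 0.32 z [ 1.e-04 -2.e-04 -1.e+00] F [-1.08  0.07 -1.88] T [-0.11  0.04  0.02] w 0.0439 q [-0.59  0.44  0.65  1.5  -0.27  1.29  0.1 ]
```

View pics/ap.png

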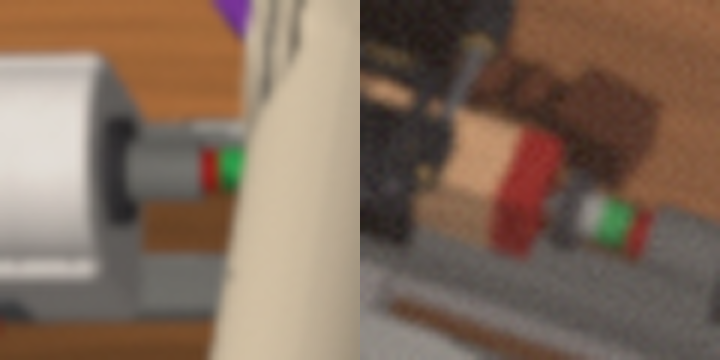

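The scene crop shows the red end at (530,190) in line with and just short of the cup at (572,212). There is no contact force yet. Pressing gently.

Call:
drive_tool([
  {"rx": 0.0,"ry": 0.0,"rz": 0.0,"x": 0.004,"y": 0.0,"z": 0.0015,"fingers": 0.0},
  {"rx": 0.0,"ry": 0.0,"rz": 0.0,"x": 0.008,"y": 0.0,"z": 0.0015,"fingers": 0.0},
  {"rx": 0.0,"ry": 0.0,"rz": 0.0,"x": 0.011,"y": 0.0,"z": 0.0015,"fingers": 0.0},
  {"rx": 0.0,"ry": 0.0,"rz": 0.0,"x": 0.014,"y": 0.0,"z": 0.0015,"fingers": 0.0},
  {"rx": 0.0,"ry": 0.0,"rz": 0.0,"x": 0.016,"y": 0.0,"z": 0.0015,"fingers": 0.0},
  {"rx": 0.0,"ry": 0.0,"rz": 0.0,"x": 0.016,"y": 0.0,"z": 0.0015,"fingers": 0.0},
])

```text
time: 8.12
ee_pos: [0.6402, 0.0359, 0.2488]
eef_rot: [0.705, 0.709, -0.001, 0.001]
ft_force: [-1.0, -6.5, -1.3]
width: 0.0438
```

```bash
python3 - <<'E'
from h import *
from bench import monitor,viewer
s=monitor.read_state();cur(s)
a=[]
for n in ("top","scene"):
    c=viewer.camera(n); np.savez(n+"3.npz",**c); a.append(c["color"][:,:,::-1])
cv2.imwrite("pics/pr.png",np.hstack([cv2.resize(a[0][150:210,190:250],None,fx=6,fy=6,interpolation=2),cv2.resize(a[1][200:260,290:350],None,fx=6,fy=6,interpolation=2)]))
s=monitor.read_state();cur(s)
E
```

```text
t 8.12 pos [0.6402 0.0359 0.2488] yaw_y 0.29 z [-3.e-04 -2.e-03 -1.e+00] F [-0.97 -6.48 -1.27] T [-1.4   0.13  0.05] w 0.0438 q [-0.61  0.45  0.65  1.5  -0.27  1.29  0.07]
t 8.22 pos [0.6402 0.0356 0.2488] yaw_y 0.28 z [-4.0e-04 -2.1e-03 -1.0e+00] F [-1.05 -6.66 -1.95] T [-1.47  0.13  0.05] w 0.0439 q [-0.61  0.45  0.65  1.5  -0.27  1.29  0.07]
```

View pics/pr.png

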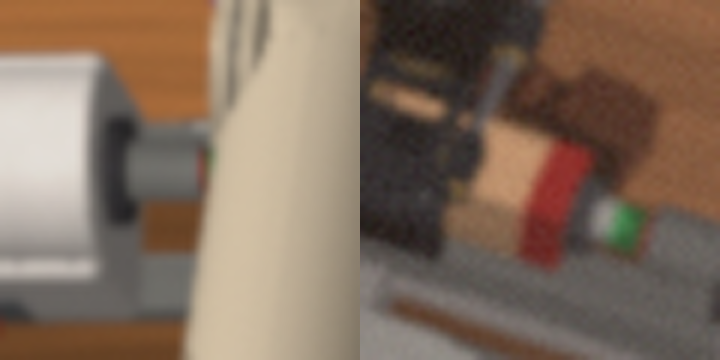

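Force is 6.5 N, so the stroke is about 6.5 mm and matches the travel. In the crop the cup is against the red face and a sliver of red ring remains at (645,235). Pressing 10 mm more.

Call:
drive_tool([
  {"rx": 0.0,"ry": 0.0,"rz": 0.0,"x": 0.002,"y": 0.0,"z": 0.0,"fingers": 0.0},
  {"rx": 0.0,"ry": 0.0,"rz": 0.0,"x": 0.004,"y": 0.0,"z": 0.0,"fingers": 0.0},
  {"rx": 0.0,"ry": 0.0,"rz": 0.0,"x": 0.006,"y": 0.0,"z": 0.0,"fingers": 0.0},
  {"rx": 0.0,"ry": 0.0,"rz": 0.0,"x": 0.008,"y": 0.0,"z": 0.0,"fingers": 0.0},
  {"rx": 0.0,"ry": 0.0,"rz": 0.0,"x": 0.01,"y": 0.0,"z": 0.0,"fingers": 0.0},
  {"rx": 0.0,"ry": 0.0,"rz": 0.0,"x": 0.01,"y": 0.0,"z": 0.0,"fingers": 0.0},
  {"rx": 0.0,"ry": 0.0,"rz": 0.0,"x": 0.01,"y": 0.0,"z": 0.0,"fingers": 0.0},
])

```text
time: 9.1
ee_pos: [0.6401, 0.0444, 0.2489]
eef_rot: [0.706, 0.708, -0.001, 0.001]
ft_force: [-1.2, -10.5, -1.3]
width: 0.0436
```

```bash
python3 - <<'E'
from h import *
np.set_printoptions(precision=4,suppress=True)
from bench import monitor,viewer
s=monitor.read_state();cur(s)
a=[]
for n in ("top","scene"):
    c=viewer.camera(n); np.savez(n+"4.npz",**c); a.append(c["color"][:,:,::-1])
cv2.imwrite("pics/pr2.png",np.hstack([cv2.resize(a[0][150:210,190:250],None,fx=6,fy=6,interpolation=2),cv2.resize(a[1][200:260,290:350],None,fx=6,fy=6,interpolation=2)]))
s=monitor.read_state();cur(s)
W=cloud(c);hs=cv2.cvtColor(c["color"],cv2.COLOR_RGB2HSV).astype(int)
for a,b in ((-.05,-.02),(.04,.06),(.06,.08),(.08,.095),(.095,.11),(.11,.12)):
    q=W[(abs(W[...,0]-.64)<.016)&(W[...,2]>.207)&(W[...,2]<.229)&(hs[...,1]>50)&(hs[...,2]>110)&(W[...,1]>a)&(W[...,1]<b)]
    if len(q): print(a,b,len(q),np.median(q,0))
ys=np.arange(.105,.18,.003);ax=.6415;cam=np.array(c["xyz"]); d=np.array([cam[0]-ax,0,cam[2]-.195]);d/=np.linalg.norm(d)
p=proj(c,[[ax,y,.195]+d*.0115 for y in ys]).astype(np.float32)
col=cv2.remap(c["color"],p[None,:,0],p[None,:,1],cv2.INTER_LINEAR)[0]
for y,k in zip(ys,col): print(round(y,3),k,end="; ")
E
```

```text
t 9.1 pos [0.6401 0.0444 0.2489] yaw_y 0.21 z [-0.0003 -0.0034 -1.    ] F [ -1.16 -10.45  -1.29] T [-2.22  0.23  0.17] w 0.0436 q [-0.62  0.45  0.64  1.5  -0.27  1.29  0.06]
t 9.2 pos [0.6401 0.0443 0.2489] yaw_y 0.21 z [-0.0004 -0.0035 -1.    ] F [ -0.66 -10.25  -1.63] T [-2.12  0.17  0.1 ] w 0.0441 q [-0.62  0.45  0.64  1.5  -0.27  1.29  0.06]
-0.05 -0.02 33 [ 0.6397 -0.0253  0.2159]
0.04 0.06 1 [0.6257 0.0423 0.2184]
0.06 0.08 22 [0.6378 0.0768 0.2161]
0.08 0.095 47 [0.6399 0.0875 0.216 ]
0.095 0.11 42 [0.6406 0.1029 0.2151]
0.11 0.12 37 [0.6397 0.1153 0.2152]
0.105 [144  51  46]; 0.108 [144  50  46]; 0.111 [143  48  46]; 0.114 [139  48  44]; 0.117 [128  52  49]; 0.12 [103  59  57]; 0.123 [84 67 66]; 0.126 [76 68 66]; 0.129 [83 77 75]; 0.132 [108 101  99]; 0.135 [126 120 115]; 0.138 [122 120 112]; 0.141 [ 95 108  90]; 0.144 [69 97 68]; 0.147 [64 97 65]; 0.15 [78 98 76]; 0.153 [95 98 87]; 0.156 [104 102  94]; 0.159 [102  96  94]; 0.162 [105 100  95]; 0.165 [104 101  96]; 0.168 [106 101  96]; 0.171 [103  99  94]; 0.174 [105 102  97]; 0.177 [105 100  96];
```

View pics/pr2.png

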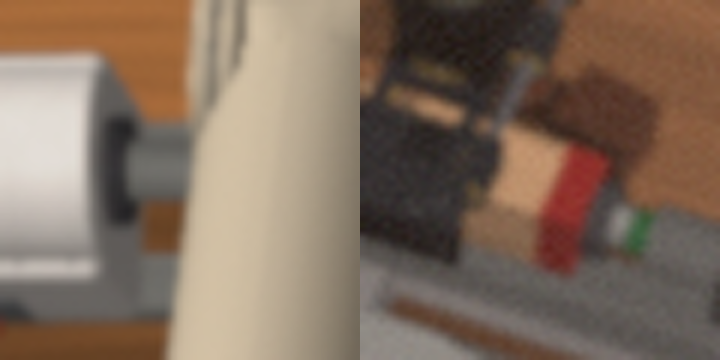

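Red ring fully in, rim in the green: the green/steel edge moved 15 mm and the force is 10.3 N (expected 10.0 to 10.2). Holding for over a second.

Call:
drive_tool([
  {"rx": 0.0,"ry": 0.0,"rz": 0.0,"x": 0.0,"y": 0.0,"z": 0.0,"fingers": 0.0},
  {"rx": 0.0,"ry": 0.0,"rz": 0.0,"x": 0.0,"y": 0.0,"z": 0.0,"fingers": 0.0},
  {"rx": 0.0,"ry": 0.0,"rz": 0.0,"x": 0.0,"y": 0.0,"z": 0.0,"fingers": 0.0},
  {"rx": 0.0,"ry": 0.0,"rz": 0.0,"x": 0.0,"y": 0.0,"z": 0.0,"fingers": 0.0},
  {"rx": 0.0,"ry": 0.0,"rz": 0.0,"x": 0.0,"y": 0.0,"z": 0.0,"fingers": 0.0},
  {"rx": 0.0,"ry": 0.0,"rz": 0.0,"x": 0.0,"y": 0.0,"z": 0.0,"fingers": 0.0},
  {"rx": 0.0,"ry": 0.0,"rz": 0.0,"x": 0.0,"y": 0.0,"z": 0.0,"fingers": 0.0},
  {"rx": 0.0,"ry": 0.0,"rz": 0.0,"x": 0.0,"y": 0.0,"z": 0.0,"fingers": 0.0},
  {"rx": 0.0,"ry": 0.0,"rz": 0.0,"x": 0.0,"y": 0.0,"z": 0.0,"fingers": 0.0},
  {"rx": 0.0,"ry": 0.0,"rz": 0.0,"x": 0.0,"y": 0.0,"z": 0.0,"fingers": 0.0},
  {"rx": 0.0,"ry": 0.0,"rz": 0.0,"x": 0.0,"y": 0.0,"z": 0.0,"fingers": 0.0},
  {"rx": 0.0,"ry": 0.0,"rz": 0.0,"x": 0.0,"y": 0.0,"z": 0.0,"fingers": 0.0},
])

```text
time: 10.7
ee_pos: [0.6401, 0.0443, 0.2488]
eef_rot: [0.706, 0.708, -0.001, 0.001]
ft_force: [-1.2, -10.8, -1.3]
width: 0.0437
```

```bash
python3 - <<'E'
from h import *
np.set_printoptions(precision=4,suppress=True)
from bench import monitor,viewer
s=monitor.read_state();cur(s)
c=viewer.camera("scene"); t=viewer.camera("top")
o=dict(np.load("top0.npz"))
cv2.imwrite("pics/fin.png",cv2.resize(c["color"][190:270,270:370,::-1],None,fx=6,fy=6,interpolation=2))
s=monitor.read_state();cur(s)
W=cloud(c);hs=cv2.cvtColor(c["color"],cv2.COLOR_RGB2HSV).astype(int)
for a,b in ((-.05,-.02),(.06,.08),(.08,.095),(.095,.11),(.11,.12)):
    q=W[(abs(W[...,0]-.64)<.016)&(W[...,2]>.207)&(W[...,2]<.229)&(hs[...,1]>50)&(hs[...,2]>110)&(W[...,1]>a)&(W[...,1]<b)]
    if len(q): print(a,b,len(q),np.median(q,0))
q=W[(abs(W[...,0]-.64)<.04)&(W[...,1]>.05)&(W[...,1]<.14)&(W[...,2]>.165)&(W[...,2]<.229)&(hs[...,1]>140)&((hs[...,0]<8)|(hs[...,0]>172))]
print(np.percentile(q,[2,50,98],axis=0))
E
```

```text
t 10.7 pos [0.6401 0.0443 0.2488] yaw_y 0.21 z [-0.0004 -0.0035 -1.    ] F [ -1.19 -10.79  -1.33] T [-2.16  0.18  0.19] w 0.0437 q [-0.62  0.45  0.64  1.5  -0.27  1.29  0.06]
t 10.8 pos [0.6401 0.0443 0.2488] yaw_y 0.21 z [-0.0004 -0.0035 -1.    ] F [-0.23 -9.57 -2.42] T [-2.14  0.24  0.2 ] w 0.0436 q [-0.62  0.45  0.64  1.5  -0.27  1.29  0.06]
-0.05 -0.02 34 [ 0.6408 -0.0255  0.2155]
0.06 0.08 20 [0.635  0.076  0.2162]
0.08 0.095 48 [0.6396 0.0869 0.216 ]
0.095 0.11 45 [0.64   0.1019 0.2161]
0.11 0.12 34 [0.6392 0.115  0.2162]
[[0.6192 0.1021 0.1795]
 [0.6529 0.111  0.2147]
 [0.6637 0.1191 0.2196]]
```

View pics/fin.png

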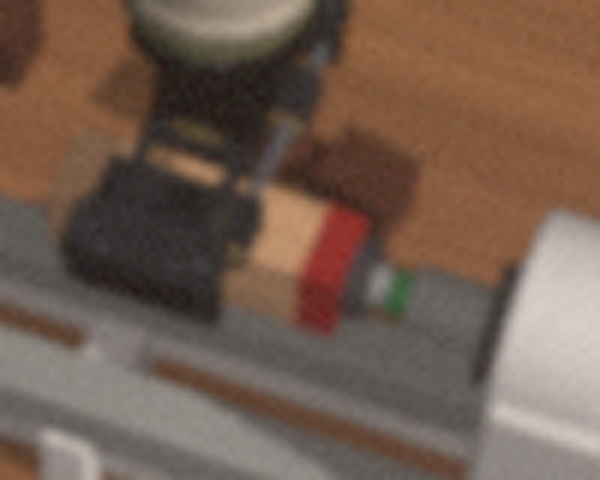

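The picture shows the red face flat on the cup at (350,290), with the nose rim in the green at (400,293) and no red ring visible. It's steady, so I'm handing in.

```bash
python3 - <<'E'
from bench import workorder
print(workorder.close_job())
E
```

```text
the job is handed in; nothing more can be done
None
```

I gripped the pale blank with the red end at 45 N, lifted it and brought it in line with the spindle. I then pressed it onto the sprung drive centre, held it there for over a second, and handed the job in while still gripping it. The interface reports no verdict.

**Last checks (10.8 s of the 48 s):**
- **Push:** the force along the spindle read 9.6 to 10.8 N. By the green/steel edge in the picture, the drive centre is pushed in about 15 mm. The rim stands in the green and no red ring shows.
- **Fit:** the blank's red face is at y ≈ 0.119 to 0.120 m, where the cup face should be for that stroke. The pin is hidden inside the hole, so I inferred its seating from this rather than seeing it.
- **Line:** the grip yaw is within about 0.01 rad of the lathe. The blank's top is at 216 mm, so its underside is about 172 mm up, clear of bed, rest and tailstock. The arm was steady.

**Disagreements and gaps:**
- The two cameras differed by about 3 mm in x for the spindle line. I used the mean, which is well inside the hole's clearance.
- The first move call was refused as invalid, and nothing moved.
- I did not re-measure the bystanders at the end, but the path stayed clear of them and I saw no sign of contact.

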